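# Light on, and hold the sample cell in the beam

### The job

Switch the lamp on first, by flipping the toggle on the switch box right over to its other side. Then take the longer of the two glass cells out of its stand, gripping it by the two frosted ribbed sides only and never putting a finger on its clear windows, and hold it upright and still in the middle of the open gap between lamp and detector, centred on the light path with its clear windows square to the beam. Finish while still holding it there in the air, touching nothing but the gripper; leave the shorter cell standing in its pocket.

Things in the scene. Friction and masses are not known exactly. Their poses are not given: they have to be found in the camera images.
- switch_box: grey metal box, 76 (x) x 60 (y) x 46 mm high, fixed to the table, with a steel toggle standing on the middle of its top. Origin: centre of its underside. Turned up to 0.7 rad either way from the robot's x; its x axis points away from the robot and is the way the toggle is flipped.
- lamp_switch (a joint): hinge of the toggle about the box's y axis, 46 mm above the table, mid-box. 0 = off, leaning 0.5 rad from vertical to the box's -x; 1.0 rad = on, leaning 0.5 rad to its +x. Starts off (0 to 0.1). Over-centre: once well past upright (0.5) it falls the rest of the way and stays; a push under 1 N moves it.
- toggle_tip (a point): centre of the steel ball (18 mm diameter) at the end of the toggle, 55 mm from the hinge; about 94 mm above the table at either end, 101 mm when upright. Its stem is 9 mm thick.
- stand: grey plastic stand fixed to the table, 150 (x) x 52 (y) x 20 mm high, with two pockets side by side along its x axis, centred at x = -40 and +40 mm, each 50 x 36 mm and 14 mm deep (floor 6 mm above the table). A cell stands in each; which one is in which pocket varies. Origin: centre of its underside; turned up to 0.4 rad from the robot's x.
- long_cell: the longer glass cell, 44 (x) x 30 (y) x 82 mm high, about 70 g, standing upright. The two +-y sides, 30 mm apart, are the frosted ribbed ones (41 mm wide, 80 mm high): grip here. The two +-x ends are the clear windows. Turned nearly as the stand is. Origin: centre of its underside.
- long_cell_windows: the two clear windows of the longer cell, 24 mm wide, 80 mm high, one at each x end, standing 1.5 mm proud of the frosted sides' edges; not to be touched by the fingers. Same origin and axes as the cell.
- cell_center (a point): middle of the longer cell, halfway between its windows, 40 mm above its underside.
- short_cell: the shorter glass cell, 24 (x) x 30 (y) x 82 mm high, same make, in the other pocket; not to be moved. Origin: centre of its underside.
- light_bench: fixed bench: rail 290 (x) x 50 (y) mm, x axis along the light path (within 0.4 rad of the robot's x). At -x a grey lamp, at +x a black detector, on posts; noses 110 mm apart, housings up to 56 mm wide, tops 143 mm above the table. Between them only the rail, 13 mm high (clamps 24 mm high, over 70 mm from the middle). Origin: underside of the rail below the middle of the gap.
- light_path (a point): middle of the gap on the light path, 110 mm above the table; same axes as the bench.

How it is judged:
By the outcome, as a careful person would: the job done as asked, in the order asked, and still so for the second after the job is handed in, while the arm keeps its last pose, push and grip.
It also fails if it takes over 51 s, if anything falls off the work surface, if the arm or the gripper's body presses on something with over 40 N, if the wrist force passes 120 N, or if a joint passes its speed limit or range.

### The arm

A 6-joint arm with a two-finger parallel gripper is mounted at the origin on the work surface; the furniture and walls round the work are solid. World frame = base frame: x ahead of the robot, y to its left, z up, the work surface at z = 0. Lengths are in mm, angles in rad, forces in N, time in s.
With the tool pointing down it reaches from about 400 to 825 mm from the base axis. Payload 7 kg.
Tool frame: the origin (TCP) lies on the centre line of the jaws, within the pads' length; the fingertips stand r.tip_reach ahead of it and the grasp point (between the pads) lies 3 mm ahead of it (r.tip_reach is the distance from the TCP to the fingertips, in mm); z points along the fingers, y is the line along which they close (so a half turn about z gives the same grasp; the last joint's range is limited). The gripper opens to 85 mm and grips with 20 to 120 N. Pads are 22 mm wide; open, the fingers measure 114 mm over their backs; the gripper's body (76 mm by 85 mm) begins 54 mm behind the grasp point. The pads swing forward as they close: fully open they stand 13 mm farther back than shut.
Start: joints at [1.439, 0.359, 0.012, 0, -1.224, -0.288], TCP at [275.121, 616.363, 223.902] pointing down, gripper open.
Joint ranges: [-3.07, 3.07], [-1.43, 2.12], [-1.02, 1.25], [-3.03, 1.67], [-3.05, -0], [-3.03, 3.03]. Speed limits (rad/s): [2.39, 2.39, 3.01, 3.14, 3.14, 3.14].

### API

Orientations are given as [roll, pitch, yaw] about the fixed x, y, z axes, in that order (R = Rz(yaw) Ry(pitch) Rx(roll)).
In Python, from rig import r, imaging, models gives the robot as it stands.
- The arm moves only by the tool servo_tool, never from a script. Its argument "deltas" is a list of rows, each a list of 7 numbers: the shift along the tool's x, y, z in mm, then the turn, a rotation vector about the tool's x, y, z in rad, then the gripper's target within -1 to 1 (fully open at 1, half-way at 0, shut at -1). A call has 1 to 8 rows; each row shifts and turns the commanded pose from where the row before left it, along the tool's axes as they then stand; what a row does not reach is not made up. A row lasts 1/10 s, in which the tool goes at most 50 mm and 8.59 degrees, less where a joint would pass 70% of its speed; a pose out of reach is approached as far as the arm can. A call with a gripper value outside its range is refused whole. The fingers move at their own pace and stop on an object; the grip force is fixed at half the most. Time passes only in rows, so rows that do not move let the fingers close. It gives the time, the measured TCP pose, the force, the opening and the grip force at its end, in the units of the state.
- r.observe(): the state, without advancing time (a new reading comes with each control period).
- imaging.grab_frame(name): name is "scene" or "top"; returns the picture (384x512x3 uint8, red, green, blue); there is no depth.
- imaging.get_calibration(name): a dict with "K" (3x3 intrinsics, pixels), "D" ([k1, k2, p1, p2, k3] as OpenCV has them; the pictures are not rectified), "rvec" (rotation vector, rad) and "tvec" (3), from world to camera coordinates, as OpenCV has them. Camera axes: x right, y down, z forward; pixel columns grow to the right and rows downward; lengths in mm; the calibration is good to about 2 mm. A picture is of the moment at which its call begins. get_calibration takes no time and is no camera call.
- r.close_job(): hands the job in; it is judged then, once.
Trained networks look in the newest picture that a camera, given by its name, has taken for a name from the list of things; names that differ only in an ending like _2 or _b are one class to them, and where a whole thing is asked for, a point or a joint stands for the part that bears it (a point fixed in the world has none). Each returns a list of dicts, best first, with "conf" (0 to 1); they miss things now and then, are a little off and sometimes report something else, mostly with a low value. They report only what shows in the picture. A call takes as long as a camera call.
- models.spot_in(target, camera): "position" ([x, y, z] in mm, in world coordinates, good to about 4 mm: the middle of the surface that is visible of it).
- models.cut_out(target, camera): "pixels" (384x512 bool, what is visible of it).
The state is a dict: "clock": time; "joints": joint angles; "joint_velocities": joint speeds; "joint_torque": joint torques, N m; "position": TCP position; "orientation": TCP orientation; "ft_force": force on the tool from outside, world axes, zero at the start; "ft_torque": the same for the moment, N m; "grip_width": opening from 0.0 (shut) to 1.0 (fully open); "grasp_force": force on a finger pad.
Only numpy, scipy, OpenCV 4.12 (cv2) and the standard library are available. Lean on these libraries where they do the work, as an engineer would, in place of code of your own. Each camera call takes 0.05 s, during which the arm holds its last target. There are 200 camera calls.

## Working session

There is one attempt and no reset: what is moved stays moved. The work goes in short steps, Python scripts to look and compute and a tool call to move; the robot and the scene stay as the last step left them, time stands still between calls to the robot, and variables do not carry over. Pictures are saved under pics/ and viewed, at most 10 in all, crops included, and the job is handed in when it is done.

Besides the shell and the picture viewer there is one more tool, called after "Request:" as name(argument=value, ...) on one line, values as JSON. servo_tool: Moves the arm, as the interface text tells. Its arguments: {"type":"object","properties":{"deltas":{"type":"array"}},"required":["deltas"]}

```bash
mkdir -p pics; ls
python3 - <<'E'
from rig import r, imaging, models
import cv2, numpy as np
ims=[]
for c in ("scene","top"):
    im=imaging.grab_frame(c); cv2.imwrite(f"pics/{c}0.png",im[...,::-1]); k=imaging.get_calibration(c)
    R=cv2.Rodrigues(np.array(k['rvec']))[0]; print(c,np.round(k['K'],1).tolist(),np.round(-R.T@np.array(k['tvec']).ravel()),k['D'])
    for t in ("switch_box","toggle_tip","stand","long_cell","short_cell","long_cell_windows","light_bench","light_path"):
        try: print(t,[(np.round(d['position']).tolist(),round(d['conf'],2)) for d in models.spot_in(t,c)[:3]])
        except Exception as e: print(t,e)
o=r.observe(); print(o, r.tip_reach)
E
```

```text
pics
scene [[433.2, 0.0, 260.9], [0.0, 433.2, 194.8], [0.0, 0.0, 1.0]] [ -32. -501.  794.] [-0.12615846  0.          0.          0.          0.        ]
switch_box [([510.0, 272.0, 46.0], 0.57)]
toggle_tip [([515.0, 49.0, 33.0], 0.58)]
stand [([460.0, -248.0, 20.0], 0.84)]
long_cell [([420.0, -236.0, 72.0], 0.88)]
short_cell [([497.0, -256.0, 64.0], 0.68)]
long_cell_windows [([414.0, -218.0, 55.0], 0.66)]
light_bench [([516.0, 49.0, 35.0], 0.56), ([461.0, -247.0, 23.0], 0.29)]
light_path [([512.0, 45.0, 34.0], 0.79)]
top [[384.9, 0.0, 260.2], [0.0, 384.9, 193.3], [0.0, 0.0, 1.0]] [438.   1. 965.] [-0.12879303  0.          0.          0.          0.        ]
switch_box [([520.0, 281.0, 52.0], 0.73)]
toggle_tip [([503.0, 287.0, 92.0], 0.59)]
stand [([475.0, -233.0, 22.0], 0.63)]
long_cell [([430.0, -223.0, 86.0], 0.54)]
short_cell [([506.0, -246.0, 82.0], 0.65)]
long_cell_windows [([521.0, 281.0, 48.0], 0.53), ([412.0, -226.0, 84.0], 0.43)]
light_bench [([569.0, 52.0, 120.0], 0.65)]
light_path [([563.0, 55.0, 122.0], 0.9)]
{'clock': 0.9, 'joints': array([ 1.43910228e+00,  3.58549640e-01,  1.19049661e-02, -1.58176534e-05,
       -1.22411305e+00, -2.88085754e-01]), 'joint_velocities': array([-0.00042063, -0.00092823, -0.00076155,  0.00042189,  0.00020757,
       -0.00134647]), 'joint_torque': array([ 1.22748429e-04, -5.82958639e+01,  2.93666071e+01,  6.94232449e+00,
       -5.93597979e-04,  1.97596700e-05]), 'position': array([275.11311529, 616.36016395, 223.93414597]), 'orientation': array([-3.14155987e+00,  2.52303583e-05, -4.19785172e-01]), 'ft_force': array([-0.04767896, -0.82271181, -0.02953212]), 'ft_torque': array([-0.02242874,  0.00721263,  0.02347376]), 'grasp_force': 0.0, 'grip_width': 0.996918354252845} 22.0
```

View pics/scene0.png

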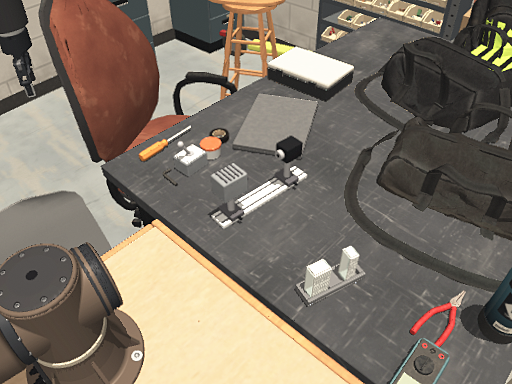

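View pics/top0.png

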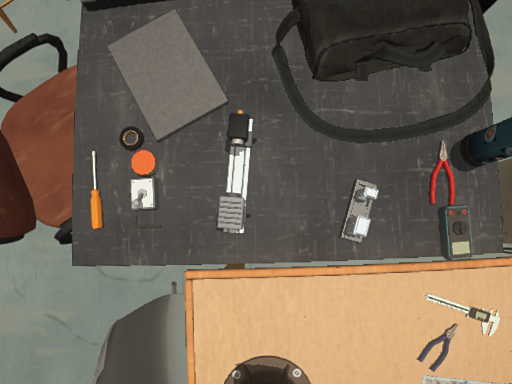

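The scene view shows the lamp at (229,180), the detector at (288,150), the switch box at (188,155) and the stand at (330,285), with the long cell nearer the robot. In the top view the box is at (143,193), the bench at (237,170) and the stand at (360,210). Next I'll fit poses to the silhouettes in both cameras.

```bash
cat > fit.py <<'E'
from rig import r, imaging, models
import cv2, numpy as np
from scipy.optimize import minimize
S=4
cal={c:imaging.get_calibration(c) for c in("scene","top")}
def proj(P,c):
    k=cal[c]; return cv2.projectPoints(np.asarray(P,float).reshape(-1,3),np.array(k['rvec']),np.array(k['tvec']),np.array(k['K']),np.array(k['D']))[0].reshape(-1,2)
def box(x0,x1,y0,y1,z0,z1): return np.array([[x,y,z] for x in(x0,x1) for y in(y0,y1) for z in(z0,z1)],float)
def W(P,p):
    c,s=np.cos(p[2]),np.sin(p[2]); return P@np.array([[c,s,0],[-s,c,0],[0,0,1]])+[p[0],p[1],0]
def render(boxes,p,c):
    m=np.zeros((384*S,512*S),np.uint8)
    for b in boxes:
        h=cv2.convexHull(((proj(W(b,p),c)+.5)*S*16).astype(np.int32)); cv2.fillConvexPoly(m,h,1,shift=4)
    return m
def fit(boxes,masks,p0,cams=("scene","top")):
    M={c:np.kron(masks[c].astype(np.uint8),np.ones((S,S),np.uint8)) for c in cams}
    def f(q):
        p=[p0[0]+q[0],p0[1]+q[1],p0[2]+q[2]/50]
        L=0
        for c in cams:
            m=render(boxes(q[3:]) if callable(boxes) else boxes,p,c); L+=1-(m&M[c]).sum()/max(1,(m|M[c]).sum())
        return L
    best=None
    n=3
    for y in(-.3,0,.3):
        x0=np.r_[0,0,y*50]
        sim=np.vstack([x0]+[x0+8*np.eye(n)[i] for i in range(n)])
        o=minimize(f,x0,method="Nelder-Mead",options=dict(initial_simplex=sim,xatol=.05,fatol=1e-4,maxiter=200))
        if best is None or o.fun<best.fun: best=o
    q=best.x; return np.array([p0[0]+q[0],p0[1]+q[1],p0[2]+q[2]/50]),best.fun
E
cat > m1.py <<'E'
from fit import *
T={"switch_box":([box(-38,38,-30,30,0,46)],(512,280,0)),
"stand":([box(-75,75,-26,26,0,20)],(465,-245,-.2)),
"long_cell":([box(-22,22,-15,15,6,88)],(425,-230,-.2)),
"short_cell":([box(-12,12,-15,15,6,88)],(500,-252,-.2)),
"light_bench":([box(-145,145,-25,25,0,13)],(515,50,0))}
masks={}
for t in T:
    masks[t]={}
    for c in cal:
        imaging.grab_frame(c)
        d=models.cut_out(t,c); masks[t][c]=d[0]['pixels'] if d else None
        print(t,c,[(round(x['conf'],2),int(x['pixels'].sum()),np.round(np.argwhere(x['pixels']).mean(0)[::-1]).tolist()) for x in d])
np.save("masks.npy",masks,allow_pickle=True)
for t in list(T)[:4]:
    b,p0=T[t]
    if t=="stand": b=b+[box(-60,-20,-15,15,6,88)]; M={c:masks["stand"][c]|masks["long_cell"][c] for c in cal}; continue
    try: print(t,fit(b,masks[t],p0), [fit(b,masks[t],p0,(c,)) for c in cal])
    except Exception as e: print(t,e)
out=[]
for c in cal:
    im=imaging.grab_frame(c)[...,::-1].copy()
    for i,t in enumerate(T):
        m=masks[t][c]
        if m is not None: 
            cs=cv2.findContours(m.astype(np.uint8),0,1)[0]; cv2.drawContours(im,cs,-1,[(0,0,255),(0,255,0),(255,0,0),(255,0,255),(0,255,255)][i],1)
    x0,y0,w,h=(150,120,260,190) if c=="scene" else (110,90,290,160)
    out.append(cv2.resize(im[y0:y0+h,x0:x0+w],(800,600*h*800//(w*600)),interpolation=0)); cv2.imwrite(f"pics/m_{c}.png",out[-1])
E
python3 m1.py
```

```text
switch_box scene []
switch_box top [(0.63, 932, [145.0, 194.0]), (0.63, 262, [366.0, 194.0])]
stand scene []
stand top [(0.95, 836, [356.0, 210.0])]
long_cell scene [(0.64, 749, [317.0, 277.0])]
long_cell top [(0.67, 398, [357.0, 226.0])]
short_cell scene []
short_cell top [(0.77, 232, [366.0, 194.0])]
light_bench scene [(0.75, 3439, [254.0, 184.0])]
light_bench top [(0.91, 2720, [237.0, 174.0])]
switch_box 'NoneType' object has no attribute 'astype'Traceback (most recent call last):
  File "m1.py", line 17, in <module>
    if t=="stand": b=b+[box(-60,-20,-15,15,6,88)]; M={c:masks["stand"][c]|masks["long_cell"][c] for c in cal}; continue
                                                        ~~~~~~~~~~~~~~~~~^~~~~~~~~~~~~~~~~~~~~~
TypeError: unsupported operand type(s) for |: 'NoneType' and 'bool'
```

```bash
cat > m1.py <<'E'
from fit import *
T={"switch_box":([box(-38,38,-30,30,0,46)],(512,280,0)),
"stand":([box(-75,75,-26,26,0,20)],(465,-245,-.2)),
"long_cell":([box(-22,22,-15,15,6,88)],(425,-230,-.2)),
"short_cell":([box(-12,12,-15,15,6,88)],(500,-252,-.2)),
"light_bench":([box(-145,145,-25,25,0,13)],(515,50,0))}
old=np.load("masks.npy",allow_pickle=True).item() if __import__("os").path.exists("masks.npy") else {}
masks={t:{} for t in T}
for t in T:
    for c in cal:
        m=old.get(t,{}).get(c)
        for _ in range(4):
            if m is not None: break
            imaging.grab_frame(c); d=models.cut_out(t,c); m=d[0]['pixels'] if d else None
        masks[t][c]=m; print(t,c,None if m is None else (int(m.sum()),np.round(np.argwhere(m).mean(0)[::-1]).tolist()))
np.save("masks.npy",masks,allow_pickle=True)
for t in ("switch_box","long_cell","short_cell"):
    b,p0=T[t]; cs=[c for c in cal if masks[t][c] is not None]
    print(t,cs,fit(b,masks[t],p0,cs), [fit(b,masks[t],p0,(c,)) for c in cs])
cam={}
for c in cal:
    im=imaging.grab_frame(c)[...,::-1].copy(); cv2.imwrite(f"pics/raw_{c}.png",im)
    x0,y0,w,h=(150,120,260,190) if c=="scene" else (110,90,290,160)
    k=800/w; big=cv2.resize(im[y0:y0+h,x0:x0+w],None,fx=k,fy=k,interpolation=cv2.INTER_CUBIC)
    for i,t in enumerate(T):
        m=masks[t][c]
        if m is not None:
            for q in cv2.findContours(m.astype(np.uint8),0,1)[0]: cv2.polylines(big,[((q.reshape(-1,2)-[x0,y0]+.5)*k).astype(np.int32)],True,[(0,0,255),(0,255,0),(255,0,0),(255,0,255),(0,255,255)][i],1)
    cv2.imwrite(f"pics/m_{c}.png",big)
E
python3 m1.py; grep -c . /dev/null
```

```text
switch_box scene (702, [190.0, 159.0])
switch_box top (932, [145.0, 194.0])
stand scene (749, [317.0, 278.0])
stand top (836, [356.0, 210.0])
long_cell scene (749, [317.0, 277.0])
long_cell top (398, [357.0, 226.0])
short_cell scene (486, [348.0, 263.0])
short_cell top (232, [366.0, 194.0])
light_bench scene (3439, [254.0, 184.0])
light_bench top (2720, [237.0, 174.0])
switch_box ['scene', 'top'] (array([5.22880976e+02, 2.88494336e+02, 8.05221611e-02]), np.float64(0.2698121364588977)) [(array([ 5.24230567e+02,  2.93915434e+02, -1.52380634e-01]), np.float64(0.1862730292962851)), (array([5.22949498e+02, 2.87996723e+02, 7.70765256e-02]), np.float64(0.06144601666989724))]
long_cell ['scene', 'top'] (array([ 4.30135403e+02, -2.26414242e+02, -2.88090414e-01]), np.float64(0.21365012086278434)) [(array([ 4.32335509e+02, -2.24191309e+02, -1.45211130e-01]), np.float64(0.10967307548440186)), (array([ 4.30371162e+02, -2.27463337e+02, -3.28993940e-01]), np.float64(0.07595684941628489))]
short_cell ['scene', 'top'] (array([ 5.05753654e+02, -2.51927494e+02, -6.95722956e-02]), np.float64(0.28604782361577485)) [(array([ 5.05949524e+02, -2.50789900e+02,  1.65123040e-01]), np.float64(0.11556276053728576)), (array([ 5.06364134e+02, -2.53294455e+02, -1.48426466e-01]), np.float64(0.13060935285781772))]
0
```

View pics/m_top.png

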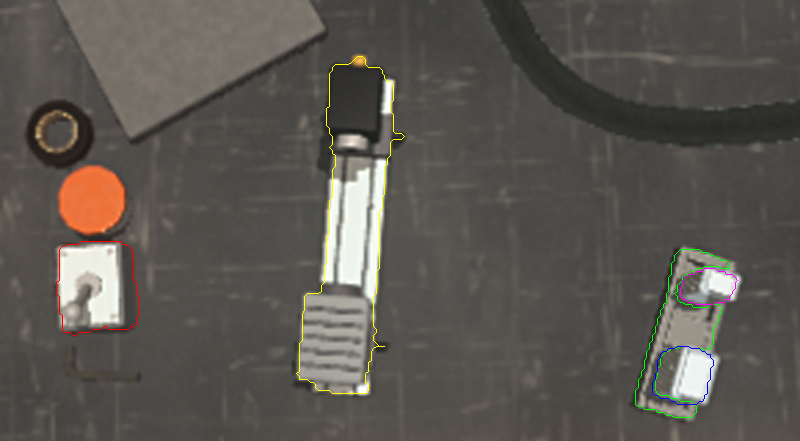

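View pics/m_scene.png

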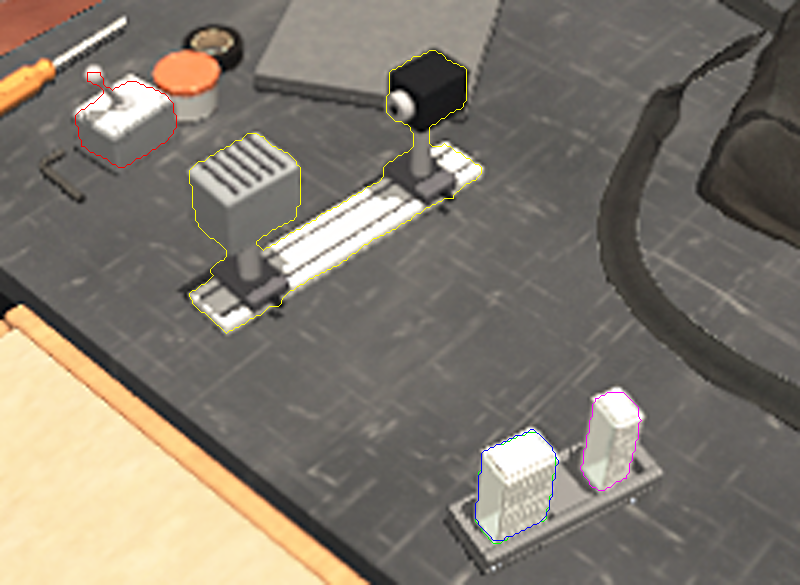

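The top crop shows the box top at about (90,287), the rail running from (394,80) to (369,394), and cells at (690,375) and (720,285). In the scene crop the toggle ball is at (95,73), leaning to the near side. The masks are coarse, so I'll refine the poses on image edges.

```bash
cat > edge.py <<'E'
from fit import *
def edges(x0,x1,y0,y1,z0,z1,bottom=True):
    V=box(x0,x1,y0,y1,z0,z1); ctr=np.array([x0+x1,y0+y1,z0+z1])/2; E=[]
    for i in range(8):
        for j in range(i):
            d=np.abs(V[i]-V[j])>1e-6
            if d.sum()!=1: continue
            if not bottom and V[i][2]==z0 and V[j][2]==z0: continue
            ax=[a for a in range(3) if not d[a]]
            N=[]
            for a in ax: n=np.zeros(3); n[a]=np.sign(V[i][a]-ctr[a]); N.append(n)
            E.append((V[i],V[j],N))
    return E
def grads(s):
    G={}
    for c in cal:
        g=cv2.imread(f"pics/raw_{c}.png").astype(np.float32)
        g=cv2.GaussianBlur(g,(0,0),s); 
        G[c]=(cv2.Sobel(g,-1,1,0),cv2.Sobel(g,-1,0,1))
    return G
def eye(c):
    k=cal[c]; R=cv2.Rodrigues(np.array(k['rvec']))[0]; return -R.T@np.array(k['tvec']).ravel()
EY={c:eye(c) for c in cal}
def score(E,p,G,c):
    tot=0;n=0;t=np.linspace(.06,.94,40)[:,None]
    for a,b,N in E:
        pts=W(a+(b-a)*t,p); 
        vis=[(EY[c]-pts[20])@(W(n[None],[0,0,p[2]])[0]) for n in N]
        if max(vis)<=0: continue
        uv=proj(pts,c); d=uv[-1]-uv[0]; L=np.hypot(*d); nn=np.array([-d[1],d[0]])/L
        m=uv.astype(np.float32).reshape(-1,1,2)
        gx=cv2.remap(G[c][0],m,None,1).reshape(40,3); gy=cv2.remap(G[c][1],m,None,1).reshape(40,3)
        v=np.linalg.norm(gx*nn[0]+gy*nn[1],axis=1); tot+=np.minimum(v,300).mean()*L; n+=L
    return tot/n
def efit(E,p0,cams=("scene","top")):
    p=np.array(p0,float)
    for s,st in((2.5,8),(1.5,4),(.8,1.5)):
        G=grads(s); best=None
        f=lambda q:-sum(score(E,[q[0],q[1],q[2]/50],G,c) for c in cams)
        for dy in(-1.5*st,0,1.5*st):
          for dx in (-st,0,st):
            x0=np.array([p[0]+dx*(abs(dy)>0),p[1]+dx*(dy==0),p[2]*50+dy])
            o=minimize(f,x0,method="Nelder-Mead",options=dict(initial_simplex=np.vstack([x0]+[x0+st*v for v in np.eye(3)]),xatol=.03,fatol=1e-3))
            if best is None or o.fun<best.fun: best=o
        p=np.r_[best.x[:2],best.x[2]/50]
    return p,-best.fun
E
cat > m2.py <<'E'
from edge import *
T={"switch":(edges(-38,38,-30,30,0,46),(520,286,.0)),
"stand":(edges(-75,75,-26,26,0,20),(467,-238,-.25)),
"long":(edges(-22,22,-15,15,10,88,False),(430,-226,-.25)),
"short":(edges(-12,12,-15,15,10,88,False),(505,-252,-.25)),
"rail":(edges(-145,145,-25,25,0,13),(530,50,-.05))}
col=[(0,0,255),(0,255,0),(255,0,0),(255,0,255),(0,255,255)]
B={"scene":(150,120,260,190),"top":(110,90,290,160)}; K={};big={}
for c in cal:
    x0,y0,w,h=B[c]; K[c]=800/w; big[c]=cv2.resize(cv2.imread(f"pics/raw_{c}.png")[y0:y0+h,x0:x0+w],None,fx=K[c],fy=K[c],interpolation=cv2.INTER_CUBIC)
for i,(t,(E,p0)) in enumerate(T.items()):
    R=[efit(E,p0)]+[efit(E,p0,(c,)) for c in cal]
    print(t,*[(np.round(p,3).tolist(),round(s)) for p,s in R])
    p=R[0][0]
    for c in cal:
        for a,b,N in E:
            if max((EY[c]-W(a[None],p)[0])@W(n[None],[0,0,p[2]])[0] for n in N)<=0: continue
            q=(proj(W(np.array([a,b]),p),c)-B[c][:2]+.5)*K[c]
            cv2.line(big[c],tuple(int(v) for v in q[0]),tuple(int(v) for v in q[1]),col[i],1)
for c in cal: cv2.imwrite(f"pics/e_{c}.png",big[c])
E
python3 m2.py
```

```text
switch ([524.102, 289.108, 0.036], 407) ([523.23, 289.788, -0.076], 184) ([523.988, 289.188, 0.041], 231)
stand ([468.028, -239.26, -0.319], 355) ([465.187, -236.556, -0.316], 177) ([467.153, -243.951, -0.294], 249)
long ([430.564, -228.493, -0.257], 455) ([429.783, -223.802, -0.981], 193) ([431.126, -229.291, -0.191], 260)
short ([505.518, -252.19, -0.068], 467) ([501.678, -252.209, 0.508], 236) ([508.798, -253.294, 0.165], 254)
rail ([543.035, 60.52, -0.108], 390) ([542.039, 61.266, -0.104], 214) ([577.953, 56.861, -0.143], 224)
```

View pics/e_top.png

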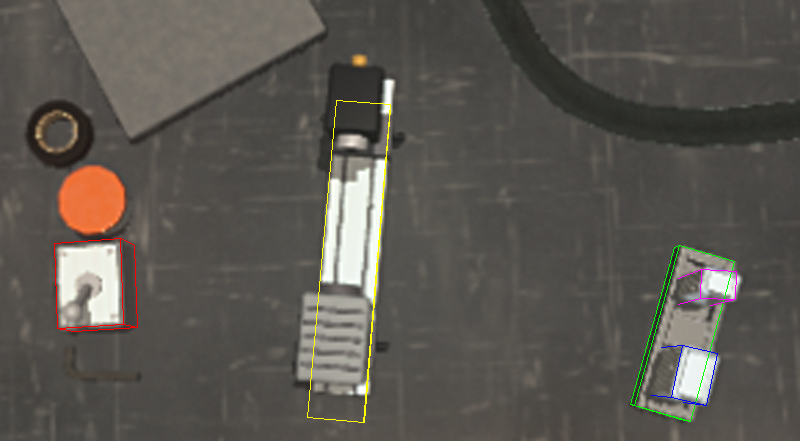

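View pics/e_scene.png

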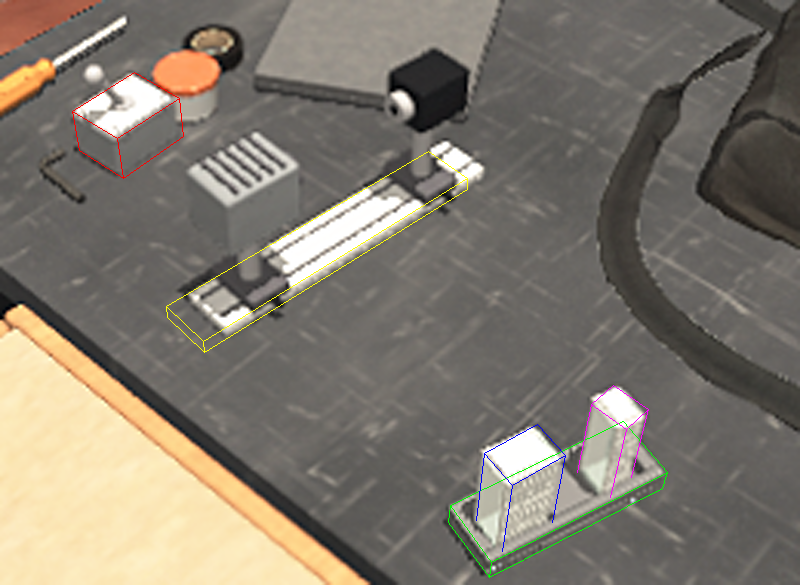

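In the overlays the switch and long cell fit well, but the rail fit has slipped along its length: the true near corner is (369,394) in the top crop and the far corner is (482,170) in the scene crop. I'll refit the rail, and fit the stand and cells jointly.

```bash
cat > m3.py <<'E'
from edge import *
E=edges(-145,145,-25,25,0,13)
for x in (555,562,570):
  print("rail",x,*[(np.round(p,3).tolist(),round(s)) for p,s in [efit(E,(x,56,-.1)),efit(E,(x,56,-.1),("scene",)),efit(E,(x,56,-.1),("top",))]])
# hand-picked rail corners (crop px), at z=13
def raw(c,u,v):
    x0,y0,k=(150,120,800/260) if c=="scene" else (110,90,800/290)
    return np.array([(u+.5)/k-.5+x0,(v+.5)/k-.5+y0])
def back(c,uv,z):
    k=cal[c]; R=cv2.Rodrigues(np.array(k['rvec']))[0]
    q=cv2.undistortPoints(np.array(uv,float).reshape(1,1,2),np.array(k['K']),np.array(k['D'])).ravel()
    d=R.T@np.r_[q,1]; return EY[c]+d*(z-EY[c][2])/d[2]
for n,c,u,v in (("farR","top",394,80),("nearR","top",369,394),("R gap","top",388,157),("R gap","top",376,298),("L gap","top",336,157),("L gap","top",322,290),
   ("nearL","scene",190,294),("nearR","scene",230,328),("farL","scene",442,145),("farR","scene",482,168)):
    print(n,c,np.round(back(c,raw(c,u,v),13)[:2]))
for n,u,v in (("ball",72,312),): print(n,back("top",raw("top",u,v),94))
print("ball s",back("scene",raw("scene",94,73),94))
def sh(E,dx): return [(a+[dx,0,0],b+[dx,0,0],N) for a,b,N in E]
J=edges(-75,75,-26,26,0,20)+sh(edges(-22,22,-15,15,10,88,False),-40)+sh(edges(-12,12,-15,15,10,88,False),40)
print("joint",*[(np.round(p,3).tolist(),round(s)) for p,s in [efit(J,(467,-239,-.29)),efit(J,(467,-239,-.29),("scene",)),efit(J,(467,-239,-.29),("top",))]])
E
python3 m3.py
```

```text
rail 555 ([568.483, 58.584, -0.13], 441) ([569.207, 58.45, -0.1], 241) ([578.089, 56.802, -0.143], 224)
rail 562 ([568.521, 58.61, -0.13], 440) ([569.05, 58.351, -0.101], 241) ([578.017, 56.91, -0.142], 224)
rail 570 ([568.478, 58.581, -0.13], 441) ([569.05, 58.351, -0.101], 241) ([578.132, 56.841, -0.142], 224)
farR top [707.  16.]
nearR top [421.  45.]
R gap top [635.  23.]
R gap top [507.  37.]
L gap top [637.  70.]
L gap top [516.  85.]
nearL scene [424.  96.]
nearR scene [420.  46.]
farL scene [704.  66.]
farR scene [704.  19.]
ball [495.99498508 288.10686375  94.        ]
ball s [498.1141253  292.61543395  94.        ]
joint ([468.066, -239.481, -0.315], 395) ([465.978, -238.891, -0.321], 192) ([467.883, -243.123, -0.318], 246)
```

Request:
servo_tool(deltas=[[0,0,0,0,0,0,-1]])

```text
clock: 2.4
position: [275.1, 616.4, 223.9]
orientation: [-3.142, 0.0, -0.42]
ft_force: [0.6, -0.2, -0.2]
grip_width: 0.861
grasp_force: 0.0
```

```bash
cat > plan.py <<'E'
import sys,numpy as np
from rig import r
# usage: plan.py x y z yaw n : equal world steps from the present pose, tool down
o=r.observe(); x,y,z,yaw=map(float,sys.argv[1:5]); n=int(sys.argv[5])
d=(np.array([x,y,z])-o['position'])/n; y0=o['orientation'][2]; dy=(yaw-y0)/n
print(np.round(o['position'],1),np.round(o['orientation'],3),"step",np.linalg.norm(d))
for i in range(n):
    a=y0+dy*i; c,s=np.cos(a),np.sin(a)
    print([round(c*d[0]+s*d[1],1),round(s*d[0]-c*d[1],1),round(-d[2],1),0,0,round(-dy,4)])
E
python3 plan.py 453 288 104 0.04 14
```

```text
[275.1 616.4 223.9] [-3.142  0.    -0.42 ] step 28.01888928174362
[np.float64(21.2), np.float64(16.2), np.float64(8.6), 0, 0, np.float64(-0.0328)]
[np.float64(20.6), np.float64(16.9), np.float64(8.6), 0, 0, np.float64(-0.0328)]
[np.float64(20.1), np.float64(17.6), np.float64(8.6), 0, 0, np.float64(-0.0328)]
[np.float64(19.5), np.float64(18.2), np.float64(8.6), 0, 0, np.float64(-0.0328)]
[np.float64(18.9), np.float64(18.9), np.float64(8.6), 0, 0, np.float64(-0.0328)]
[np.float64(18.2), np.float64(19.5), np.float64(8.6), 0, 0, np.float64(-0.0328)]
[np.float64(17.6), np.float64(20.1), np.float64(8.6), 0, 0, np.float64(-0.0328)]
[np.float64(16.9), np.float64(20.6), np.float64(8.6), 0, 0, np.float64(-0.0328)]
[np.float64(16.2), np.float64(21.2), np.float64(8.6), 0, 0, np.float64(-0.0328)]
[np.float64(15.5), np.float64(21.7), np.float64(8.6), 0, 0, np.float64(-0.0328)]
[np.float64(14.8), np.float64(22.2), np.float64(8.6), 0, 0, np.float64(-0.0328)]
[np.float64(14.1), np.float64(22.7), np.float64(8.6), 0, 0, np.float64(-0.0328)]
[np.float64(13.3), np.float64(23.1), np.float64(8.6), 0, 0, np.float64(-0.0328)]
[np.float64(12.5), np.float64(23.5), np.float64(8.6), 0, 0, np.float64(-0.0328)]
```

Request:
servo_tool(deltas=[[21,16,8,0,0,-0.033,-1],[21,17,8,0,0,-0.033,-1],[20,18,8,0,0,-0.033,-1],[20,18,8,0,0,-0.033,-1],[19,19,8,0,0,-0.033,-1],[18,20,8,0,0,-0.033,-1],[18,20,8,0,0,-0.033,-1],[17,21,8,0,0,-0.033,-1]])

```text
clock: 3.2
position: [378.2, 426.7, 159.8]
orientation: [-3.141, -0.0, -0.154]
ft_force: [1.1, 0.0, -1.0]
grip_width: -0.001
grasp_force: 0.0
```

Request:
servo_tool(deltas=[[16,21,8,0,0,-0.033,-1],[15,22,8,0,0,-0.033,-1],[15,22,8,0,0,-0.033,-1],[13,23,8,0,0,-0.033,-1],[12,23,8,0,0,-0.033,-1],[10,22,8,0,0,-0.033,-1],[0,0,0,0,0,0,-1]])

```text
clock: 3.9
position: [448.9, 285.8, 110.9]
orientation: [3.14, 0.002, 0.041]
ft_force: [-0.4, -0.1, -0.6]
grip_width: -0.002
grasp_force: 0.0
```

```bash
python3 plan.py 453 288 104 0.04 1; python3 plan.py 527 290 104 0.04 1
```

```text
[448.9 285.8 110.9] [3.14e+00 2.00e-03 4.10e-02] step 8.348266539750576
[np.float64(4.2), np.float64(-2.0), np.float64(6.9), 0, 0, np.float64(0.0008)]
[448.9 285.8 110.9] [3.14e+00 2.00e-03 4.10e-02] step 78.55721272624596
[np.float64(78.2), np.float64(-1.0), np.float64(6.9), 0, 0, np.float64(0.0008)]
```

Request:
servo_tool(deltas=[[5,-3,7,0,0,0,-1],[10,0,0,0,0,0,-1],[10,0,0,0,0,0,-1],[10,0,0,0,0,0,-1],[10,0,0,0,0,0,-1],[10,0,0,0,0,0,-1],[10,0,0,0,0,0,-1],[5,0,0,0,0,0,-1]])

```text
clock: 4.7
position: [519.7, 294.5, 104.8]
orientation: [3.142, -0.0, 0.042]
ft_force: [0.2, 0.9, 0.2]
grip_width: 0.002
grasp_force: 0.0
```

Request:
servo_tool(deltas=[[5,0,0,0,0,0,-1],[5,0,0,0,0,0,-1],[3,0,0,0,0,0,-1],[0,0,0,0,0,0,-1]])

```text
clock: 5.1
position: [531.8, 295.0, 104.9]
orientation: [-3.142, -0.0, 0.042]
ft_force: [0.8, -0.8, -0.8]
grip_width: 0.002
grasp_force: 0.0
```

Request:
servo_tool(deltas=[[-25,0,0,0,0,0,-1],[-30,0,-20,0,0,0,-1],[-30,0,-40,0,0,0,0],[0,10,-40,0,0,0,1],[0,30,-25,0,0,0,1],[0,40,0,0,0,0.03,1],[0,40,0,0,0,0.03,1],[0,40,0,0,0,0.03,1]])

```text
clock: 5.9
position: [449.3, 130.3, 230.4]
orientation: [-3.141, -0.001, -0.048]
ft_force: [0.3, -0.8, 1.1]
grip_width: 0.992
grasp_force: 0.0
```

```bash
python3 - <<'E'
from rig import imaging,models
import cv2,numpy as np
a=imaging.grab_frame("scene")[130:200,150:250,::-1]; 
print([(np.round(d['position']),d['conf']) for d in models.spot_in("toggle_tip","scene")])
b=imaging.grab_frame("top")[160:230,105:205,::-1]
print([(np.round(d['position']),d['conf']) for d in models.spot_in("toggle_tip","top")])
cv2.imwrite("pics/tog.png",np.hstack([cv2.resize(x,(400,280),interpolation=2) for x in(a,b)]))
E
python3 plan.py 430.5 -228 190 -0.28 16
```

```text
[(array([509.,  45.,  33.]), 0.62)]
[]
[449.7 130.8 230.3] [-3.141e+00 -1.000e-03 -4.900e-02] step 22.601446230025704
[np.float64(-0.1), np.float64(22.5), np.float64(2.5), 0, 0, np.float64(0.0144)]
[np.float64(0.2), np.float64(22.5), np.float64(2.5), 0, 0, np.float64(0.0144)]
[np.float64(0.6), np.float64(22.5), np.float64(2.5), 0, 0, np.float64(0.0144)]
[np.float64(0.9), np.float64(22.4), np.float64(2.5), 0, 0, np.float64(0.0144)]
[np.float64(1.2), np.float64(22.4), np.float64(2.5), 0, 0, np.float64(0.0144)]
[np.float64(1.5), np.float64(22.4), np.float64(2.5), 0, 0, np.float64(0.0144)]
[np.float64(1.8), np.float64(22.4), np.float64(2.5), 0, 0, np.float64(0.0144)]
[np.float64(2.2), np.float64(22.4), np.float64(2.5), 0, 0, np.float64(0.0144)]
[np.float64(2.5), np.float64(22.3), np.float64(2.5), 0, 0, np.float64(0.0144)]
[np.float64(2.8), np.float64(22.3), np.float64(2.5), 0, 0, np.float64(0.0144)]
[np.float64(3.1), np.float64(22.2), np.float64(2.5), 0, 0, np.float64(0.0144)]
[np.float64(3.5), np.float64(22.2), np.float64(2.5), 0, 0, np.float64(0.0144)]
[np.float64(3.8), np.float64(22.1), np.float64(2.5), 0, 0, np.float64(0.0144)]
[np.float64(4.1), np.float64(22.1), np.float64(2.5), 0, 0, np.float64(0.0144)]
[np.float64(4.4), np.float64(22.0), np.float64(2.5), 0, 0, np.float64(0.0144)]
[np.float64(4.7), np.float64(22.0), np.float64(2.5), 0, 0, np.float64(0.0144)]
```

View pics/tog.png

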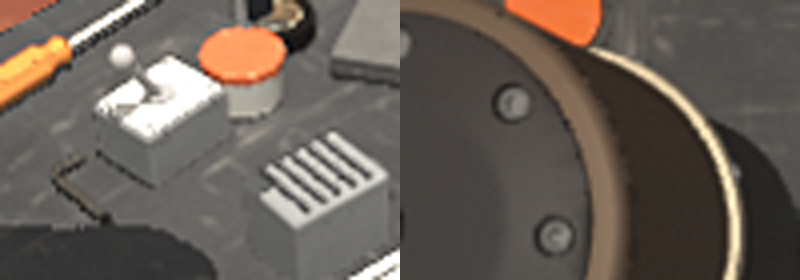

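The ball is still at its old pixel (crop (122,55), leaning near), so the toggle wasn't flipped. I'll redo it, looking during the push.

```bash
python3 plan.py 445 290 100 0.04 6
```

```text
[449.7 130.8 230.3] [-3.141e+00 -1.000e-03 -4.900e-02] step 34.29541647160634
[np.float64(-2.1), np.float64(-26.5), np.float64(21.7), 0, 0, np.float64(-0.0149)]
[np.float64(-1.7), np.float64(-26.5), np.float64(21.7), 0, 0, np.float64(-0.0149)]
[np.float64(-1.3), np.float64(-26.5), np.float64(21.7), 0, 0, np.float64(-0.0149)]
[np.float64(-0.9), np.float64(-26.5), np.float64(21.7), 0, 0, np.float64(-0.0149)]
[np.float64(-0.5), np.float64(-26.5), np.float64(21.7), 0, 0, np.float64(-0.0149)]
[np.float64(-0.1), np.float64(-26.5), np.float64(21.7), 0, 0, np.float64(-0.0149)]
```

Request:
servo_tool(deltas=[[-2,-35,5,0,0,-0.015,-1],[-2,-30,20,0,0,-0.015,-1],[-1,-27,25,0,0,-0.015,-1],[-1,-27,25,0,0,-0.015,-1],[0,-25,25,0,0,-0.015,-1],[0,-14,30,0,0,-0.015,-1],[0,0,0,0,0,0,-1]])

```text
clock: 6.8
position: [444.2, 290.4, 95.8]
orientation: [3.137, 0.005, 0.045]
ft_force: [0.0, -1.4, 0.4]
grip_width: 0.004
grasp_force: 0.0
```

Request:
servo_tool(deltas=[[10,0,0,0,0,0,-1],[10,0,0,0,0,0,-1],[5,0,0,0,0,0,-1],[0,0,0,0,0,0,-1]])

```text
clock: 7.2
position: [472.7, 290.7, 100.8]
orientation: [-3.14, -0.001, 0.041]
ft_force: [-0.7, -0.3, -1.0]
grip_width: 0.003
grasp_force: 0.0
```

Run:
```python
from rig import imaging,models,r
import cv2,numpy as np
a=imaging.grab_frame("scene")[100:200,130:250,::-1]; 
b=imaging.grab_frame("top")[150:250,85:205,::-1]
cv2.imwrite("pics/tog2.png",np.hstack([cv2.resize(x,(400,333),interpolation=2) for x in(a,b)]))
o=r.observe(); print(o['position'],o['ft_force'])
```

```text
[471.71013789 290.30285055 100.44585498] [-0.51461199 -0.16221578  0.2611102 ]
```

View pics/tog2.png

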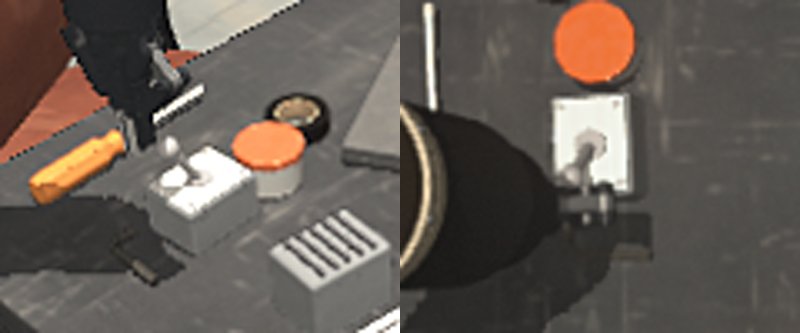

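The view shows the closed fingertips at (150,145), right behind the ball at (168,147), at ball height. I'll continue the push and check the ball pixel numerically.

Request:
servo_tool(deltas=[[10,0,0,0,0,0,-1],[10,0,0,0,0,0,-1],[10,0,0,0,0,0,-1],[0,0,0,0,0,0,-1]])

```text
clock: 7.7
position: [502.7, 292.0, 99.7]
orientation: [3.142, -0.0, 0.041]
ft_force: [-0.2, -0.7, -0.2]
grip_width: 0.003
grasp_force: 0.0
```

```bash
cat > tog.py <<'E'
from fit import *
import sys
a=imaging.grab_frame("scene"); cv2.imwrite(f"pics/t_{sys.argv[1]}.png",a[...,::-1])
o=r.observe(); print(o['position'],o['ft_force'])
ref=cv2.imread("pics/raw_scene.png")[...,::-1]
for th in(0,.25,.5,.75,1.):
    p=[[524+55*np.sin(th-.5),290,46+55*np.cos(th-.5)]]; u=proj(p,"scene")[0]; i=np.round(u).astype(int)
    print(th,np.round(u,1),a[i[1]-1:i[1]+2,i[0]-1:i[0]+2].mean().round(),ref[i[1]-1:i[1]+2,i[0]-1:i[0]+2].mean().round())
E
python3 tog.py 1
```

```text
[501.95298983 291.77948074  99.54493706] [-0.2797225  -0.55267596 -0.32684946]
0 [180.7 143.8] 141.0 216.0
0.25 [184.1 140.2] 107.0 102.0
0.5 [187.9 137.4] 102.0 101.0
0.75 [191.8 135.7] 99.0 99.0
1.0 [195.6 135.1] 102.0 103.0
```

Request:
servo_tool(deltas=[[10,0,0,0,0,0,-1],[10,0,0,0,0,0,-1],[0,0,0,0,0,0,-1]])

```text
clock: 8.05
position: [522.6, 293.0, 99.8]
orientation: [-3.142, -0.0, 0.042]
ft_force: [0.6, 0.2, -0.8]
grip_width: -0.002
grasp_force: 0.0
```

```bash
python3 tog.py 2
```

```text
[521.90035999 292.74849408  99.68788368] [ 0.33102289 -0.92486154 -0.32227491]
0 [180.7 143.8] 141.0 216.0
0.25 [184.1 140.2] 103.0 102.0
0.5 [187.9 137.4] 100.0 101.0
0.75 [191.8 135.7] 100.0 99.0
1.0 [195.6 135.1] 103.0 103.0
```

Request:
servo_tool(deltas=[[10,0,0,0,0,0,-1],[0,0,0,0,0,0,-1]])

```text
clock: 8.3
position: [532.3, 293.4, 99.9]
orientation: [-3.142, -0.0, 0.042]
ft_force: [-1.3, -0.1, 0.2]
grip_width: -0.003
grasp_force: 0.0
```

```bash
python3 tog.py 3
python3 - <<'E'
import cv2,numpy as np
from rig import imaging
L=[cv2.imread(f"pics/t_{i}.png")[105:185,150:230] for i in(1,2,3)]+[imaging.grab_frame("top")[150:230,115:195,::-1]]
L=[cv2.resize(x,(400,300) if 0 else (300,300),interpolation=2) for x in L]
cv2.imwrite("pics/mont.png",np.vstack([np.hstack(L[:2]),np.hstack(L[2:])]))
E
```

```text
[531.75349258 293.23787842  99.83700145] [-0.47241796 -1.04215814 -0.07709478]
0 [180.7 143.8] 160.0 216.0
0.25 [184.1 140.2] 104.0 102.0
0.5 [187.9 137.4] 105.0 101.0
0.75 [191.8 135.7] 100.0 99.0
1.0 [195.6 135.1] 103.0 103.0
```

View pics/mont.png

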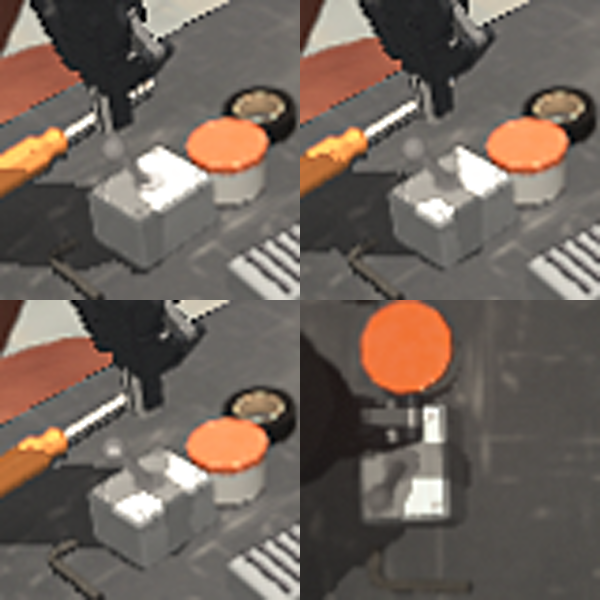

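The montage shows the ball unmoved at (110,150) while the fingertips at (115,122) pass above or behind it. I'll estimate the true tip height.

Run:
```python
from fit import *
print(r.tip_reach)
for x in(502,522,532):
  for z in (77,90,100,110,120): print(x,z,np.round(proj([[x,292.5,z],[x,280,z],[x,305,z]],"scene"),1).tolist())
# top: mont pixel -> raw
print(proj([[532,293,77],[532,293,100],[498,290,94],[524,289,46]],"top"))
```

```text
22.0
502 77 [[182.2, 147.8], [185.1, 149.7], [179.3, 145.9]]
502 90 [[181.6, 143.9], [184.5, 145.8], [178.6, 142.1]]
502 100 [[181.1, 141.0], [184.0, 142.8], [178.1, 139.1]]
502 110 [[180.6, 137.9], [183.6, 139.8], [177.7, 136.1]]
502 120 [[180.1, 134.9], [183.1, 136.8], [177.2, 133.0]]
522 77 [[187.8, 144.5], [190.8, 146.3], [184.9, 142.6]]
522 90 [[187.3, 140.6], [190.2, 142.5], [184.3, 138.8]]
522 100 [[186.8, 137.7], [189.8, 139.5], [183.9, 135.8]]
522 110 [[186.4, 134.6], [189.4, 136.5], [183.4, 132.8]]
522 120 [[185.9, 131.6], [188.9, 133.4], [183.0, 129.8]]
532 77 [[190.6, 142.8], [193.6, 144.7], [187.7, 141.0]]
532 90 [[190.1, 139.0], [193.0, 140.8], [187.1, 137.2]]
532 100 [[189.6, 136.0], [192.6, 137.9], [186.7, 134.2]]
532 110 [[189.2, 133.0], [192.2, 134.8], [186.3, 131.2]]
532 120 [[188.8, 130.0], [191.8, 131.8], [185.8, 128.2]]
[[136.07797811 187.98320263]
 [132.88350431 187.01440456]
 [134.98131877 201.9317156 ]
 [141.74523471 192.44754933]]
```

The tip pixels match z≈108, so the real fingertips sit about 30 mm higher than tip_reach implies (they passed above the ball). Pushing at TCP z≈76 is safe under either reading.

Request:
servo_tool(deltas=[[0,0,-20,0,0,0,-1],[-30,0,0,0,0,0,-1],[-30,0,0,0,0,0,-1],[-28,0,0,0,0,0,-1],[0,3,20,0,0,0,-1],[0,0,24,0,0,0,-1],[0,0,0,0,0,0,-1]])

```text
clock: 9.1
position: [441.7, 285.0, 73.8]
orientation: [3.139, 0.003, 0.042]
ft_force: [-1.3, -0.5, 0.4]
grip_width: 0.004
grasp_force: 0.0
```

Request:
servo_tool(deltas=[[10,0,0,0,0,0,-1],[10,0,0,0,0,0,-1],[10,0,0,0,0,0,-1],[10,0,0,0,0,0,-1],[10,0,0,0,0,0,-1],[5,0,0,0,0,0,-1],[0,0,0,0,0,0,-1]])

```text
clock: 9.8
position: [499.2, 288.7, 75.7]
orientation: [3.141, -0.0, 0.041]
ft_force: [0.7, 0.1, 0.6]
grip_width: 0.002
grasp_force: 0.0
```

```bash
python3 tog.py 4
```

```text
[498.68043754 288.5750365   75.69261242] [-0.6500514   0.42726111 -0.42783384]
0 [180.7 143.8] 51.0 216.0
0.25 [184.1 140.2] 45.0 102.0
0.5 [187.9 137.4] 107.0 101.0
0.75 [191.8 135.7] 100.0 99.0
1.0 [195.6 135.1] 103.0 103.0
```

Request:
servo_tool(deltas=[[10,0,0,0,0,0,-1],[10,0,0,0,0,0,-1],[8,0,0,0,0,0,-1],[0,0,0,0,0,0,-1]])

```text
clock: 10.25
position: [527.6, 290.1, 75.8]
orientation: [-3.142, -0.0, 0.042]
ft_force: [-0.1, -0.3, -0.8]
grip_width: 0.0
grasp_force: 0.0
```

```bash
python3 tog.py 5
```

```text
[526.93002736 289.87514035  75.65019112] [ 0.26466021 -0.96425359 -0.25094005]
0 [180.7 143.8] 108.0 216.0
0.25 [184.1 140.2] 100.0 102.0
0.5 [187.9 137.4] 71.0 101.0
0.75 [191.8 135.7] 49.0 99.0
1.0 [195.6 135.1] 161.0 103.0
```

Bright at the "on" pixel now and gone from "off". I'll retract and check again.

Request:
servo_tool(deltas=[[-25,0,0,0,0,0,-1],[-30,0,0,0,0,0,-1],[-20,0,-25,0,0,0,-1],[0,0,-45,0,0,0,0],[0,15,-45,0,0,0,1],[0,30,-35,0,0,0,1],[0,40,0,0,0,0.03,1],[0,40,0,0,0,0.03,1]])

```text
clock: 11.1
position: [455.5, 161.3, 227.3]
orientation: [-3.139, -0.002, -0.018]
ft_force: [1.4, -0.3, -0.7]
grip_width: 0.842
grasp_force: 0.0
```

```bash
python3 tog.py 6; python3 plan.py 430.5 -228 180 -0.29 14
```

```text
[453.96944366 156.65093452 226.58750945] [-2.03079588 -6.1534424  -3.23733464]
0 [180.7 143.8] 107.0 216.0
0.25 [184.1 140.2] 104.0 102.0
0.5 [187.9 137.4] 101.0 101.0
0.75 [191.8 135.7] 148.0 99.0
1.0 [195.6 135.1] 203.0 103.0
[454.  156.7 226.6] [-3.141  0.    -0.021] step 27.726576090304583
[np.float64(-1.1), np.float64(27.5), np.float64(3.3), 0, 0, np.float64(0.0192)]
[np.float64(-0.6), np.float64(27.5), np.float64(3.3), 0, 0, np.float64(0.0192)]
[np.float64(-0.0), np.float64(27.5), np.float64(3.3), 0, 0, np.float64(0.0192)]
[np.float64(0.5), np.float64(27.5), np.float64(3.3), 0, 0, np.float64(0.0192)]
[np.float64(1.0), np.float64(27.5), np.float64(3.3), 0, 0, np.float64(0.0192)]
[np.float64(1.5), np.float64(27.5), np.float64(3.3), 0, 0, np.float64(0.0192)]
[np.float64(2.1), np.float64(27.4), np.float64(3.3), 0, 0, np.float64(0.0192)]
[np.float64(2.6), np.float64(27.4), np.float64(3.3), 0, 0, np.float64(0.0192)]
[np.float64(3.1), np.float64(27.3), np.float64(3.3), 0, 0, np.float64(0.0192)]
[np.float64(3.7), np.float64(27.3), np.float64(3.3), 0, 0, np.float64(0.0192)]
[np.float64(4.2), np.float64(27.2), np.float64(3.3), 0, 0, np.float64(0.0192)]
[np.float64(4.7), np.float64(27.1), np.float64(3.3), 0, 0, np.float64(0.0192)]
[np.float64(5.2), np.float64(27.0), np.float64(3.3), 0, 0, np.float64(0.0192)]
[np.float64(5.7), np.float64(26.9), np.float64(3.3), 0, 0, np.float64(0.0192)]
```

Request:
servo_tool(deltas=[[-1,28,0,0,0,0.02,1],[-1,28,0,0,0,0.02,1],[0,28,0,0,0,0.02,1],[0,28,0,0,0,0.02,1],[1,28,0,0,0,0.02,1],[1,28,0,0,0,0.02,1],[2,27,0,0,0,0.02,1],[3,27,0,0,0,0.02,1]])

```text
clock: 11.95
position: [440.6, -60.9, 226.0]
orientation: [-3.141, -0.0, -0.178]
ft_force: [0.2, 0.1, 0.1]
grip_width: 1.002
grasp_force: 0.0
```

Request:
servo_tool(deltas=[[3,27,0,0,0,0.02,1],[4,27,0,0,0,0.02,1],[4,27,0,0,0,0.02,1],[5,27,0,0,0,0.02,1],[5,27,0,0,0,0.02,1],[5,24,0,0,0,0.01,1],[0,0,0,0,0,0,1],[0,0,0,0,0,0,1]])

```text
clock: 12.75
position: [430.2, -221.0, 225.7]
orientation: [-3.141, 0.0, -0.289]
ft_force: [-0.5, -0.8, -0.2]
grip_width: 1.002
grasp_force: 0.0
```

```bash
python3 plan.py 430.5 -228 150 -0.29 1
```

```text
[ 430.2 -221.   225.7] [-3.141  0.    -0.289] step 75.9982905268817
[np.float64(2.2), np.float64(6.7), np.float64(75.7), 0, 0, np.float64(0.0008)]
```

Request:
servo_tool(deltas=[[2,7,40,0,0,0,1],[0,0,40,0,0,0,1],[0,0,25,0,0,0,1],[0,0,15,0,0,0,1],[0,0,0,0,0,0,1],[0,0,0,0,0,0,1]])

```text
clock: 13.35
position: [431.0, -227.6, 106.4]
orientation: [3.141, -0.0, -0.287]
ft_force: [0.4, 0.2, 0.4]
grip_width: 1.001
grasp_force: 0.0
```

Run:
```python
from fit import *
o=r.observe(); p=o['position']; yaw=o['orientation'][2]; print(p,yaw,o['ft_force'])
a=imaging.grab_frame("scene"); b=imaging.grab_frame("top"); cv2.imwrite("pics/g_scene.png",a[...,::-1]); cv2.imwrite("pics/g_top.png",b[...,::-1])
def crop(im,x0,y0,w,h,k): return cv2.resize(im[y0:y0+h,x0:x0+w,::-1],None,fx=k,fy=k,interpolation=2)
A=crop(a,270,190,130,150,4); B=crop(b,320,160,70,150,4)
# expected fingertip marks at heights TCP-22 (red), TCP+7 (green)
for dz,col in((-22,(0,0,255)),(7,(0,255,0))):
    for s in(-42,42):
        P=[[p[0]+s*np.sin(yaw),p[1]-s*np.cos(yaw),p[2]+dz]]
        for im,c,x0,y0 in((A,"scene",270,190),(B,"top",320,160)):
            u=proj(P,c)[0]; cv2.drawMarker(im,(int((u[0]-x0+.5)*4),int((u[1]-y0+.5)*4)),col,0,10,1)
cv2.imwrite("pics/g.png",np.hstack([A,B]))
```

```text
[ 430.99437331 -227.56236342  106.40373505] -0.2865379426709467 [0.38107199 0.23229019 0.39872226]
```

View pics/g.png

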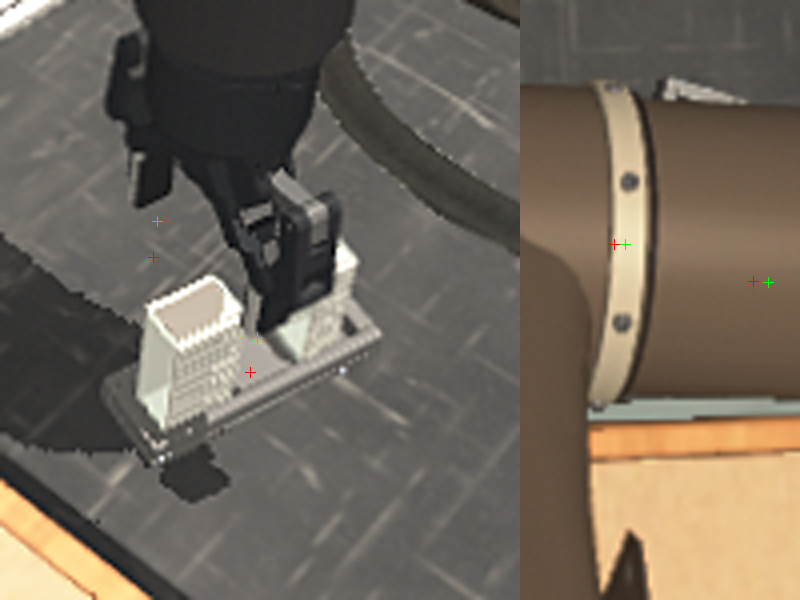

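The scene crop shows the open tips at about (150,203) and (262,330), above even the TCP+7 marks (green). That agrees with tips at about TCP+18 when open and +7 when shut. The gripper is centred over the cell, whose top is at (194,310). I'll descend to TCP z≈32, in stages.

Request:
servo_tool(deltas=[[0,0,15,0,0,0,1],[0,0,15,0,0,0,1],[0,0,12,0,0,0,1],[0,0,0,0,0,0,1]])

```text
clock: 13.85
position: [430.3, -227.9, 63.7]
orientation: [-3.142, 0.001, -0.288]
ft_force: [-0.9, -0.5, -0.1]
grip_width: 0.998
grasp_force: 0.0
```

Request:
servo_tool(deltas=[[0,0,10,0,0,0,1],[0,0,10,0,0,0,1],[0,0,6,0,0,0,1],[0,0,3,0,0,0,1],[0,0,0,0,0,0,1]])

```text
clock: 14.35
position: [430.3, -228.1, 34.4]
orientation: [3.141, 0.001, -0.288]
ft_force: [-0.2, 0.8, -0.5]
grip_width: 0.998
grasp_force: 0.0
```

Run:
```python
from fit import *
o=r.observe(); print(o['position'],o['ft_force'])
a=imaging.grab_frame("scene"); cv2.imwrite("pics/h_scene.png",a[...,::-1])
g=cv2.imread("pics/g_scene.png")[...,::-1]
# finger column check: dark pixels (arm black) lowest row over columns near right finger, and cell-top unmoved?
d=(a.max(2)<60); d0=(g.max(2)<60)
for u in range(296,356,4): print(u,[int(np.argwhere(m[190:310,u]).max()+190) if m[190:310,u].any() else None for m in(d0,d)],end=" ")
m=models.cut_out("long_cell","scene"); print([(x['conf'],int(x['pixels'].sum()),np.argwhere(x['pixels']).mean(0)) for x in m])
```

```text
[ 430.332767   -228.07234695   34.44920756] [-0.15017031  0.75338018 -0.47679814]
296 [302, 304] 300 [302, 304] 304 [303, 304] 308 [240, 260] 312 [309, 306] 316 [309, 308] 320 [309, 309] 324 [309, 309] 328 [251, 309] 332 [260, 294] 336 [272, 292] 340 [270, 289] 344 [266, 287] 348 [264, 273] 352 [262, 220] [(0.59, 555, array([279.83783784, 314.43783784]))]
```

Run:
```python
from fit import *
for pz,im in((106.4,"g"),(34.4,"h")):
  for s in(42,56):
    for t in (-11,11):
      yaw=-.288; P=[[430.5+s*np.sin(yaw)+t*np.cos(yaw),-228-s*np.cos(yaw)+t*np.sin(yaw),pz+dz] for dz in(-22,-9,7,20)]
      print(im,s,t,np.round(proj(P,"scene"),0).tolist())
```

```text
g 42 -11 [[328.0, 285.0], [328.0, 281.0], [329.0, 277.0], [330.0, 273.0]]
g 42 11 [[337.0, 280.0], [338.0, 277.0], [339.0, 272.0], [339.0, 268.0]]
g 56 -11 [[332.0, 290.0], [333.0, 287.0], [334.0, 282.0], [335.0, 278.0]]
g 56 11 [[341.0, 286.0], [342.0, 282.0], [343.0, 277.0], [344.0, 273.0]]
h 42 -11 [[324.0, 305.0], [325.0, 302.0], [325.0, 297.0], [326.0, 294.0]]
h 42 11 [[332.0, 300.0], [333.0, 297.0], [334.0, 293.0], [335.0, 289.0]]
h 56 -11 [[328.0, 310.0], [329.0, 307.0], [330.0, 302.0], [330.0, 299.0]]
h 56 11 [[337.0, 305.0], [337.0, 302.0], [338.0, 298.0], [339.0, 294.0]]
```

The tip height estimate holds (open tips at about TCP+17). I'll go down 4 mm more, then close.

Request:
servo_tool(deltas=[[0,0,4,0,0,0,1],[0,0,0,0,0,0,-1],[0,0,0,0,0,0,-1],[0,0,0,0,0,0,-1],[0,0,0,0,0,0,-1],[0,0,0,0,0,0,-1],[0,0,0,0,0,0,-1],[0,0,0,0,0,0,-1]])

```text
clock: 15.25
position: [430.9, -228.1, 31.1]
orientation: [-3.142, -0.001, -0.288]
ft_force: [-1.3, 0.6, 3.8]
grip_width: 0.345
grasp_force: 59.2
```

Request:
servo_tool(deltas=[[0,0,-5,0,0,0,-1],[0,0,-10,0,0,0,-1],[0,0,-15,0,0,0,-1],[0,0,-20,0,0,0,-1],[0,0,-25,0,0,0,-1],[0,0,-30,0,0,0,-1],[0,0,-30,0,0,0,-1],[0,0,-25,0,0,0,-1]])

```text
clock: 16.05
position: [430.6, -228.1, 193.4]
orientation: [-3.141, -0.002, -0.288]
ft_force: [0.6, -0.6, -1.3]
grip_width: 0.345
grasp_force: 59.1
```

```bash
python3 plan.py 566 57 190 -0.108 16
python3 - <<'E'
from rig import models,imaging
import numpy as np
for c in("scene",):
    imaging.grab_frame(c)
    for t in("long_cell","short_cell"): print(t,[(np.round(d['position']),round(d['conf'],2)) for d in models.spot_in(t,c)])
E
```

```text
[ 430.6 -228.1  193.4] [-3.141e+00 -2.000e-03 -2.880e-01] step 19.72811799895277
[np.float64(3.1), np.float64(-19.5), np.float64(0.2), 0, 0, np.float64(-0.0112)]
[np.float64(3.3), np.float64(-19.5), np.float64(0.2), 0, 0, np.float64(-0.0112)]
[np.float64(3.5), np.float64(-19.4), np.float64(0.2), 0, 0, np.float64(-0.0112)]
[np.float64(3.7), np.float64(-19.4), np.float64(0.2), 0, 0, np.float64(-0.0112)]
[np.float64(3.9), np.float64(-19.3), np.float64(0.2), 0, 0, np.float64(-0.0112)]
[np.float64(4.1), np.float64(-19.3), np.float64(0.2), 0, 0, np.float64(-0.0112)]
[np.float64(4.4), np.float64(-19.2), np.float64(0.2), 0, 0, np.float64(-0.0112)]
[np.float64(4.6), np.float64(-19.2), np.float64(0.2), 0, 0, np.float64(-0.0112)]
[np.float64(4.8), np.float64(-19.1), np.float64(0.2), 0, 0, np.float64(-0.0112)]
[np.float64(5.0), np.float64(-19.1), np.float64(0.2), 0, 0, np.float64(-0.0112)]
[np.float64(5.2), np.float64(-19.0), np.float64(0.2), 0, 0, np.float64(-0.0112)]
[np.float64(5.4), np.float64(-19.0), np.float64(0.2), 0, 0, np.float64(-0.0112)]
[np.float64(5.6), np.float64(-18.9), np.float64(0.2), 0, 0, np.float64(-0.0112)]
[np.float64(5.9), np.float64(-18.8), np.float64(0.2), 0, 0, np.float64(-0.0112)]
[np.float64(6.1), np.float64(-18.8), np.float64(0.2), 0, 0, np.float64(-0.0112)]
[np.float64(6.3), np.float64(-18.7), np.float64(0.2), 0, 0, np.float64(-0.0112)]
long_cell [(array([ 409., -232.,  215.]), 0.67)]
short_cell [(array([ 496., -258.,   63.]), 0.71)]
```

Request:
servo_tool(deltas=[[3,-20,0,0,0,-0.011,-1],[3,-20,0,0,0,-0.011,-1],[3,-20,0,0,0,-0.011,-1],[4,-20,0,0,0,-0.011,-1],[4,-20,0,0,0,-0.011,-1],[4,-20,0,0,0,-0.011,-1],[4,-20,0,0,0,-0.011,-1],[5,-20,0,0,0,-0.011,-1]])

```text
clock: 17.0
position: [498.6, -79.6, 190.2]
orientation: [3.141, 0.002, -0.2]
ft_force: [0.3, -0.2, -0.7]
grip_width: 0.344
grasp_force: 59.2
```

Run:
```python
from fit import *
yaw=-.105; c0=np.array([566,56.5])
def prof(cam,axis,off,rng,z=13):
    g=cv2.imread(f"pics/raw_{cam}.png",0).astype(np.float32)
    t=np.arange(*rng,.5); P=np.zeros((len(t),3)); P[:,1-axis]=off; P[:,axis]=t; P[:,2]=z
    u=proj(W(P,[*c0,yaw]),cam).astype(np.float32).reshape(-1,1,2)
    v=cv2.GaussianBlur(cv2.remap(g,u,None,cv2.INTER_LINEAR),(0,0),3).ravel(); d=np.gradient(v); i=d.argmax(); j=d.argmin()
    return (float(t[i]),round(float(d[i]),1)),(float(t[j]),round(float(d[j]),1))
for cam,offs in(("top",(-23,-21,-19,-17)),("scene",(-18,-15,-10,0,10,15,18))):
    for o in offs: print(cam,"x ends at off",o,"near rise",prof(cam,0,o,(-165,-125))[0],"far fall",prof(cam,0,o,(125,165))[1])
for cam in("top","scene"):
    for o in(-45,-30,-15,0,15,30,45,60): print(cam,"y edges at x",o,"rise",prof(cam,1,o,(-38,-12))[0],"fall",prof(cam,1,o,(12,38))[1])
```

```text
top x ends at off -23 near rise (-143.0, 16.3) far fall (145.5, -16.7)
top x ends at off -21 near rise (-143.5, 18.3) far fall (145.5, -18.1)
top x ends at off -19 near rise (-143.5, 18.7) far fall (145.5, -16.5)
top x ends at off -17 near rise (-143.5, 17.1) far fall (145.0, -11.0)
scene x ends at off -18 near rise (-148.5, 13.6) far fall (143.0, -15.2)
scene x ends at off -15 near rise (-148.0, 13.3) far fall (143.5, -14.4)
scene x ends at off -10 near rise (-148.0, 12.4) far fall (141.5, -8.0)
scene x ends at off 0 near rise (-148.5, 11.2) far fall (144.5, -15.9)
scene x ends at off 10 near rise (-149.5, 8.8) far fall (143.5, -15.9)
scene x ends at off 15 near rise (-149.0, 9.4) far fall (143.5, -10.9)
scene x ends at off 18 near rise (-148.0, 13.2) far fall (143.0, -9.9)
top y edges at x -45 rise (-26.0, 16.1) fall (25.0, -10.0)
top y edges at x -30 rise (-25.0, 17.1) fall (24.5, -13.9)
top y edges at x -15 rise (-26.0, 15.6) fall (25.5, -15.3)
top y edges at x 0 rise (-25.0, 16.9) fall (24.5, -15.1)
top y edges at x 15 rise (-25.5, 14.6) fall (25.5, -15.2)
top y edges at x 30 rise (-25.0, 17.1) fall (24.5, -14.7)
top y edges at x 45 rise (-25.5, 14.3) fall (25.5, -15.5)
top y edges at x 60 rise (-25.0, 17.6) fall (24.5, -7.7)
scene y edges at x -45 rise (-30.0, 7.6) fall (27.5, -13.9)
scene y edges at x -30 rise (-30.0, 8.3) fall (27.0, -15.9)
scene y edges at x -15 rise (-26.5, 9.8) fall (27.5, -15.9)
scene y edges at x 0 rise (-29.0, 8.5) fall (27.0, -17.5)
scene y edges at x 15 rise (-27.5, 8.1) fall (27.0, -16.1)
scene y edges at x 30 rise (-26.5, 8.8) fall (27.0, -14.1)
scene y edges at x 45 rise (-28.0, 7.9) fall (27.5, -15.9)
scene y edges at x 60 rise (-27.5, 10.1) fall (26.0, -11.7)
```

The rail profiles confirm the bench at (566, 57), yaw −0.105. I'll continue to above the gap.

Request:
servo_tool(deltas=[[5,-19,0,0,0,-0.011,-1],[5,-19,0,0,0,-0.011,-1],[5,-19,0,0,0,-0.011,-1],[5,-19,0,0,0,-0.012,-1],[6,-18,0,0,0,-0.012,-1],[6,-18,0,0,0,-0.012,-1],[6,-15,0,0,0,-0.012,-1],[0,0,0,0,0,0,-1]])

```text
clock: 17.8
position: [559.0, 40.5, 190.6]
orientation: [3.142, -0.0, -0.117]
ft_force: [0.2, 0.3, 0.1]
grip_width: 0.345
grasp_force: 59.2
```

Request:
servo_tool(deltas=[[0,0,0,0,0,0,-1],[0,0,0,0,0,0,-1]])

```text
clock: 18.0
position: [557.5, 38.4, 190.8]
orientation: [3.141, 0.0, -0.119]
ft_force: [-0.3, -0.9, 0.3]
grip_width: 0.342
grasp_force: 59.2
```

```bash
python3 plan.py 566 57 190 -0.105 1
```

```text
[557.5  38.4 190.8] [ 3.141  0.    -0.119] step 20.48644170448752
[np.float64(6.2), np.float64(-19.5), np.float64(0.8), 0, 0, np.float64(-0.0141)]
```

Request:
servo_tool(deltas=[[4,-10,0,0,0,-0.007,-1],[2,-9,0,0,0,-0.007,-1],[0,0,0,0,0,0,-1],[0,0,10,0,0,0,-1],[0,0,15,0,0,0,-1],[0,0,15,0,0,0,-1],[0,0,15,0,0,0,-1],[0,0,0,0,0,0,-1]])

```text
clock: 18.8
position: [564.1, 56.1, 133.2]
orientation: [3.14, 0.004, -0.105]
ft_force: [0.1, -0.5, -0.9]
grip_width: 0.344
grasp_force: 59.2
```

Request:
servo_tool(deltas=[[0,0,15,0,0,0,-1],[0,0,12,0,0,0,-1],[0,0,9,0,0,0,-1],[0,0,5,0,0,0,-1],[0,0,0,0,0,0,-1],[0,0,0,0,0,0,-1]])

```text
clock: 19.4
position: [566.2, 56.9, 95.2]
orientation: [-3.142, -0.0, -0.105]
ft_force: [0.4, 0.1, -0.4]
grip_width: 0.343
grasp_force: 59.2
```

```bash
python3 plan.py 566 57 95 -0.105 1
python3 - <<'E'
from rig import models,imaging
import numpy as np,cv2
for c in("scene","top"):
    a=imaging.grab_frame(c); cv2.imwrite(f"pics/p_{c}.png",a[...,::-1])
    for t in("long_cell","long_cell_windows","light_path"):
        print(c,t,[(np.round(d['position']),round(d['conf'],2)) for d in models.spot_in(t,c)])
E
```

```text
[566.2  56.9  95.2] [-3.142 -0.    -0.105] step 0.3436141428321004
[np.float64(-0.3), np.float64(-0.1), np.float64(0.2), 0, 0, np.float64(0.0003)]
scene long_cell [(array([549.,  47., 110.]), 0.88)]
scene long_cell_windows [(array([545.,  62., 111.]), 0.75)]
scene light_path [(array([509.,  45.,  29.]), 0.98)]
top long_cell []
top long_cell_windows []
top light_path [(array([477.,  61., 138.]), 0.96)]
```

```bash
cat > chk.py <<'E'
import edge; from edge import *
im=cv2.imread("pics/p_scene.png").astype(np.float32); ref=cv2.imread("pics/raw_scene.png").astype(np.float32)
g=cv2.GaussianBlur(im,(0,0),.9); G={"scene":(cv2.Sobel(g,-1,1,0),cv2.Sobel(g,-1,0,1))}
def E_at(z): return edges(-23,23,-15,15,z,z+82)
# per-edge 1D search: shift each visible cell edge and report the strongest gradient
for name,a,b,ax in (("bottom -x",(-23,-14,70),(-23,14,70),2),("bottom -y",(-20,-15,70),(20,-15,70),2),("vert -x+y",(-22,15,75),(-22,15,105),0),("vert -x-y",(-22,-15,75),(-22,-15,95),0),("vert +x-y",(22,-15,75),(22,-15,95),0)):
    res=[]
    for s in np.arange(-12,12.5,.5):
        d=np.zeros(3); d[ax]=s
        t=np.linspace(0,1,25)[:,None]; P=W(np.array(a)+d+(np.array(b)-np.array(a))*t,[566,57,-.105]); uv=proj(P,"scene"); q=uv[-1]-uv[0]; n=np.array([-q[1],q[0]])/np.hypot(*q)
        m=uv.astype(np.float32).reshape(-1,1,2)
        v=np.linalg.norm(cv2.remap(G["scene"][0],m,None,1).reshape(-1,3)*n[0]+cv2.remap(G["scene"][1],m,None,1).reshape(-1,3)*n[1],axis=1).mean(); res.append((v,s))
    v=np.array([x[0] for x in res]); pk=[(res[i][1],round(float(v[i]))) for i in range(1,len(v)-1) if v[i]>v[i-1] and v[i]>=v[i+1]]
    print(name,pk)
m=models.cut_out("long_cell","scene"); m=m[0]['pixels']; ys,xs=np.nonzero(m); print("mask",xs.min(),xs.max(),ys.min(),ys.max(),m.sum())
u=proj(W(box(-23,23,-15,15,70,152),[566,57,-.105]),"scene"); print("pred",u.min(0),u.max(0))
print(np.round(u).tolist())
E
python3 chk.py
```

```text
bottom -x [(np.float64(1.0), 454)]
bottom -y [(np.float64(-7.5), 501), (np.float64(2.5), 297)]
vert -x+y [(np.float64(-0.5), 400)]
vert -x-y [(np.float64(-6.5), 142), (np.float64(-3.5), 171), (np.float64(8.5), 24)]
vert +x-y [(np.float64(-4.5), 271), (np.float64(5.5), 85)]
mask 251 271 150 183 433
pred [250.33400159 144.67772616] [273.08941305 184.19074737]
[[259.0, 184.0], [259.0, 158.0], [251.0, 178.0], [250.0, 152.0], [273.0, 176.0], [273.0, 150.0], [265.0, 170.0], [265.0, 145.0]]
```

The cell edges match the prediction to within about 1–2 mm (bottom edge +1 mm, vertical edges agreeing with the scene camera's own bias at the rail). Last check of the toggle and stillness, then I'll hand in.

Request:
servo_tool(deltas=[[0,0,0,0,0,0,-1],[0,0,0,0,0,0,-1],[0,0,0,0,0,0,-1],[0,0,0,0,0,0,-1]])

```text
clock: 20.25
position: [565.9, 56.8, 94.9]
orientation: [3.142, 0.0, -0.105]
ft_force: [-0.4, -0.4, -0.4]
grip_width: 0.344
grasp_force: 59.2
```

```bash
python3 tog.py 9 && python3 -c "
from rig import r
o=r.observe(); print(o['position'],o['orientation'],abs(o['joint_velocities']).max(),o['grasp_force'],o['clock'])
print(r.close_job())"
```

```text
[565.96020525  56.81504874  94.8938066 ] [-0.03893803  0.3629411  -0.71261195]
0 [180.7 143.8] 108.0 216.0
0.25 [184.1 140.2] 104.0 102.0
0.5 [187.9 137.4] 102.0 101.0
0.75 [191.8 135.7] 148.0 99.0
1.0 [195.6 135.1] 204.0 103.0
[565.96020525  56.81504874  94.8938066 ] [ 3.14155918e+00  2.72869640e-05 -1.04796875e-01] 0.0018233086336514395 59.197983741760254 20.3
the job is handed in; nothing more can be done
None
```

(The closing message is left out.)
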